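# Unlock the sprayer's air valve and set it two turns open

## Robot

A 6-joint arm with a two-finger parallel gripper is mounted at the origin on the work surface. World frame = base frame: x ahead of the robot, y to its left, z up, the work surface at z = 0. Lengths are in m, angles in rad, forces in N, time in s.
With the tool pointing down it reaches from about 0.4 to 0.825 m from the base axis. Payload 7 kg.
Tool frame: the origin (TCP) lies between the finger pads; the fingertips stand 25 mm ahead of it and the grasp point (between the pads) lies 6 mm ahead of it; z points along the fingers, x is the direction in which the jaws open and shut, and the axes are right-handed (so a half turn about z gives the same grasp; the last joint's range is limited). The gripper opens to 88 mm and grips with 3 to 60 N. Pads are 19 mm wide; open, the fingers measure 130 mm over their backs; the gripper's body (78 mm by 193 mm) begins 47 mm behind the grasp point.
Start: joints at [-0.955, 0.359, 0.012, 0, -1.224, -0.288], TCP at [0.217, -0.639, 0.221] pointing down, gripper open.
Joint ranges: [-3.07, 3.07], [-1.43, 2.12], [-1.02, 1.25], [-3.03, 1.67], [-3.05, -0], [-3.03, 3.03]. Speed limits (rad/s): [2.39, 2.39, 3.01, 3.14, 3.14, 3.14].

## Interface

Orientations are given as a rotation vector (axis times angle).
In Python, from workcell import * gives the robot as it stands.
- The arm moves only by the tool carry_out, never from a script. Its argument "series" is a list of rows, each a list of 3 entries, a list of its own where there are three numbers: the opening, from -1 (shut) to 1 (fully open), then the shift along the tool's x, y, z in mm, then the turn about the tool's z in degrees. In form: [[fingers, [x, y, z], spin], ...]. A call has 1 to 12 rows; each row is the pose to reach, as a shift and turn from the pose measured when the call began, along the tool's axes at that moment; what a row does not reach only later rows make up. A row lasts 1/12 s, in which the tool goes at most 41.7 mm and 7.16 degrees, less where a joint would pass 70% of its speed; a pose out of reach is approached as far as the arm can. A call with a gripper value outside its range is refused whole. The fingers move at their own pace and stop on an object; "newtons" is the grip in N (left out, the last holds). Time passes only in rows, so rows that repeat a pose let the fingers close. It gives the time, the measured TCP pose, the force and the opening at its end, in the units of the state.
- observe(): the state, without advancing time (a new reading comes with each control period).
- capture(name): name is "scene" or "top" or "wrist"; returns (picture, depth): 400x640x3 uint8, red, green, blue; 400x640 float32, m along the optical axis (not along the pixel's ray), 0 where there is no reading.
- camera_model(name): a dict with "fx", "fy", "cx", "cy" (pixels), "rvec" (rotation vector, rad) and "tvec" (3), from world to camera coordinates, as OpenCV has them; the wrist camera has in their place "hand_eye" (4x4, takes a point from camera to tool coordinates, whose origin is the TCP and whose axes are the tool frame's). Camera axes: x right, y down, z forward; pixel columns grow to the right and rows downward; lengths in m; the calibration is good to about 2 mm. A picture is of the moment at which its call begins: read the wrist's pose just before it. camera_model takes no time and is no camera call.
- finish_job(): hands the job in, once; it reports no verdict.
The state is a dict: "time_s": time; "q": joint angles; "qvel": joint speeds; "joint_efforts": joint torques, N m; "tool_pos": TCP position; "tool_rot": TCP orientation; "wrist_force": force on the tool from outside, world axes, zero at the start; "ft_torque": the same for the moment, N m; "width": opening from 0.0 (shut) to 1.0 (fully open).
Only numpy, scipy, OpenCV 4.12 (cv2) and the standard library are available. Lean on these libraries where they do the work, as an engineer would, in place of code of your own. Each camera call takes 0.05 s, during which the arm holds its last target. There are 200 camera calls.

## Task

Lift the yellow lock ring up off its post beside the air valve and set it down in the metal tray. Then take the black handle of the red handwheel, close the valve (clockwise) until it meets its stop, and open it exactly two full turns from there, finishing while still gripping the handle at that setting: do not let go. Leave the printing block, the colour jar and the brush where they are.

Things in the scene. Friction and masses are not known exactly. Their poses are not given: they have to be found in the camera images.
- wheel (a joint): Angle of the red handwheel, rad: 0 = shut, against its hard stop; grows as the valve opens (anticlockwise from above), 6.283 per turn, up to 25.1. Starts 2.5 to 5.8 open. Even friction of 0.12 N m (2 to 3 N at the handle); it stays where it is left. The lock ring on its post stands in the handle's path and blocks it.
- valve_axis (a point): Point on the red handwheel's upright axis at rim height, 85 mm above the bench. The wheel lies level: outer diameter 126 mm, rim 14 mm thick, three spokes, hub top 104 mm above the bench. The brass valve body below is fixed; its steel pipe runs along this point's +x axis, out to 140 mm, up to 49 mm high.
- post_tip (a point): Top of the fixed upright lock post, 118 mm above the bench, 85 mm from the wheel's axis (along valve_axis' -y): a pin of 16 mm diameter, 18 mm long, on a shoulder of 24 mm diameter that carries the lock ring.
- handle: Black upright revolving handle on the handwheel: 22 mm diameter, 60 mm tall, from 107 to 167 mm above the bench, its axis 52 mm from the wheel's axis; origin at the middle of its lower end. It spins freely on its own pin, so a gripper holding it need not turn with the wheel. At the stop it stands 1.0 rad clockwise (from above) of the lock post as seen from the wheel's axis.
- handle_grip (a point): Point inside the black handle, on its axis, 145 mm above the bench (22 mm below its top): where to grip it.
- lock: Yellow lock ring, loose, about 120 g (80 to 170), hanging on the lock post: outer diameter 60 mm, hole 24 mm, 14 mm thick, with an upright stirrup grip across it. Origin at the centre of its underside (100 mm above the bench at the start), z up; the stirrup's cross-bar runs along its y axis. Starts turned up to 0.5 rad either way.
- lock_bar (a point): Middle of the lock ring's cross-bar, 65 mm above the ring's underside: bar 12 mm wide (along the ring's x axis), 14 mm high, 60 mm long (along its y axis), 44 mm clear between its two legs. Between the bar's lower face and the tip of the post's pin 40 mm are free.
- tray_in (a point): Centre of the inner floor of the fixed open metal tray, on the left or the right of the valve: 150 mm (its x axis) by 130 mm outside, walls 5 mm, 40 mm high, floor 5 mm above the bench. A fixed wooden colour pad of the same outline, 28 mm high with an orange top, lies on the other side.
- block: Bystander: dark wooden printing block, 70 x 130 x 42 mm, lying between robot and valve. Origin under its centre.
- jar: Bystander: colour jar, 64 mm diameter, 85 mm tall. Origin under its centre.
- brush: Bystander: brush, 170 mm long, lying on the bench.
Not all that is in view belongs to the job. Of the things that look like the part that bears wheel, the middle-sized one is meant.

How it is judged:
By the outcome, as a careful person would: the job done as asked, in the order asked, and still so for the second after the job is handed in, while the arm keeps its last pose, push and grip.
It also fails if it takes over 70 s, if anything falls off the work surface, if the arm or the gripper's body presses on something with over 40 N, if the wrist force passes 120 N, or if a joint passes its speed limit or range.

## Working session

There is one attempt and no reset: what is moved stays moved. The work goes in short steps, Python scripts to look and compute and a tool call to move; the robot and the scene stay as the last step left them, time stands still between calls to the robot, and variables do not carry over. Pictures are saved under pics/ and viewed, about 8 in all and at most 12, crops included, and the job is handed in when it is done.

Besides the shell and the picture viewer there is one more tool, called after "Call:" as name(argument=value, ...) on one line, values as JSON. carry_out: Moves the arm, as the interface text tells. Its arguments: {"type":"object","properties":{"series":{"type":"array","items":{"type":"array"}},"newtons":{"type":"number"}},"required":["series"]}

```bash
ls; mkdir -p pics; python3 - <<'E'
from workcell import *
import cv2
s=observe();print(s)
for n in ("scene","top"):
    p,d=capture(n);cv2.imwrite(f"pics/{n}0.png",p[...,::-1]);
    import numpy as np;np.savez(f"{n}0.npz",p=p,d=d)
    print(n,camera_model(n))
print(camera_model("wrist"))
E
```

```text
pics
{'time_s': 0.0, 'q': array([-9.54911058e-01,  3.59385254e-01,  1.10859384e-02, -3.51593210e-04,
       -1.22413915e+00, -2.88066945e-01]), 'qvel': array([ 0.00063996,  0.00034758, -0.00023678, -0.00180382,  0.00020189,
        0.00060757]), 'joint_efforts': array([ 2.63577949e-04, -5.82722068e+01,  2.93049306e+01,  6.99683994e+00,
        6.93411188e-03, -1.94066815e-04]), 'tool_pos': array([ 0.21712638, -0.63859643,  0.2201353 ]), 'tool_rot': array([-1.82849314e+00, -2.55287048e+00, -1.33426910e-03]), 'wrist_force': array([ 0.11367763, -0.34470061, -0.53649911]), 'ft_torque': array([-0.02271426, -0.0121924 ,  0.01930031]), 'width': 0.9995099231620305}
scene {'fx': 431.0217058006234, 'fy': 431.0217058006234, 'cx': 310.8909993076512, 'cy': 197.45419211442655, 'rvec': array([ 2.43846471,  0.64469231, -0.21979687]), 'tvec': array([-0.3729136 , -0.0908919 ,  1.21169529])}
top {'fx': 396.5799867030206, 'fy': 396.5799867030206, 'cx': 317.33734752004466, 'cy': 195.16055793851402, 'rvec': array([ 2.17025017, -2.21653406,  0.1269677 ]), 'tvec': array([-0.01181894,  0.4440059 ,  1.0033839 ])}
{'fx': 349.9193989818911, 'fy': 349.9193989818911, 'cx': 330.6955602245381, 'cy': 197.8845016103858, 'hand_eye': array([[ 9.99999881e-01, -4.85177819e-04, -5.55985873e-05,
         4.41570873e-04],
       [ 4.81545281e-04,  9.60704695e-01,  2.77572076e-01,
        -7.38139204e-02],
       [-8.12579909e-05, -2.77572070e-01,  9.60704814e-01,
        -1.63577125e-01],
       [ 0.00000000e+00,  0.00000000e+00,  0.00000000e+00,
         1.00000000e+00]])}
```

View pics/top0.png

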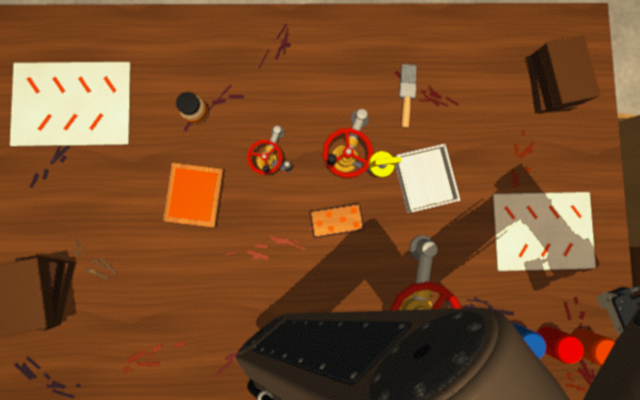

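View pics/scene0.png

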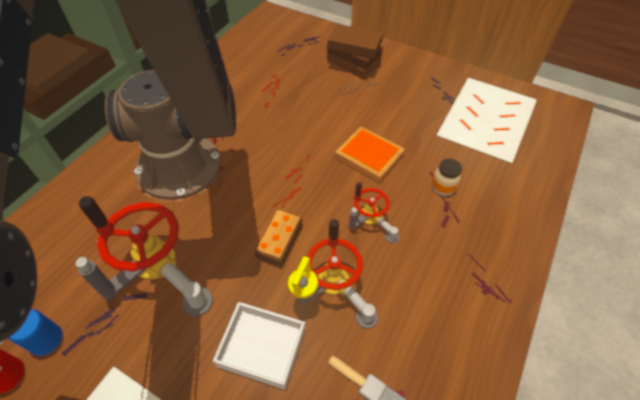

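The top view shows the middle-sized wheel at about (348,153), the lock at (381,164) and the tray at (428,178). The pad is at (193,195), the block at (336,220) and the jar at (190,105). Next I'll measure with depth.

```bash
cat >h.py <<'E'
import numpy as np,cv2
from workcell import *
from scipy.spatial.transform import Rotation as R
def cloud(n,d,s=None):
    m=camera_model(n);v,u=np.mgrid[:400,:640]
    P=np.stack([(u-m['cx'])/m['fx']*d,(v-m['cy'])/m['fy']*d,d],-1)
    if 'hand_eye' in m:
        H=m['hand_eye'];P=P@H[:3,:3].T+H[:3,3]
        W=P@R.from_rotvec(s['tool_rot']).as_matrix().T+s['tool_pos']
    else: W=(P-m['tvec'])@R.from_rotvec(m['rvec']).as_matrix()
    W[d<=0]=np.nan
    return W
def masks(p):
    h,s,v=np.moveaxis(cv2.cvtColor(p,cv2.COLOR_RGB2HSV).astype(int),-1,0)
    return dict(red=((h<5)|(h>174))&(s>180)&(v>90),yel=(h>24)&(h<36)&(s>170)&(v>120),
                blk=(v<60),wht=(s<60)&(v>140))
def circ(q):
    A=np.c_[2*q,np.ones(len(q))];c=np.linalg.lstsq(A,(q**2).sum(1),rcond=None)[0]
    return c[:2],np.sqrt(c[2]+c[:2]@c[:2])
def rz(s):
    M=R.from_rotvec(s['tool_rot']).as_matrix();return M
E
python3 - <<'E'
from h import *
np.set_printoptions(precision=4,suppress=True)
for n in ("top","scene"):
    f=np.load(n+"0.npz");W=cloud(n,f['d']);m=masks(f['p'])
    roi=np.zeros((400,640),bool)
    if n=="top": roi[110:195,318:402]=1
    else: roi[215:310,285:372]=1
    z=W[...,2]
    print(n,'bench z',np.nanmedian(z[300:390,100:200] if n=="top" else z[250:290,400:440]))
    q=W[roi&m['red']&(z>.06)&(z<.10)]; 
    c,r=circ(q[:,:2]);
    k=abs(np.hypot(*(q[:,:2]-c).T)-.056)<.012; c,r=circ(q[k][:,:2])
    print('wheel',c,r,np.median(q[:,2]),len(q))
    y=W[roi&m['yel']]; print('yel',np.nanmean(y,0),np.nanpercentile(y[:,2],[2,50,98]))
    b=y[y[:,2]>.155];print('bar',b.mean(0),len(b)); w,v=np.linalg.eigh(np.cov(b[:,:2].T));print(v[:,1],np.sqrt(w)*np.sqrt(12))
    ring=y[(y[:,2]>.106)&(y[:,2]<.122)];print('ring',ring.mean(0),len(ring))
    h=W[roi&m['blk']&(z>.12)];print('handle',np.nanmean(h,0),np.nanpercentile(h,[2,98],axis=0).round(3).tolist(),len(h))
    rt=np.zeros_like(roi)
    if n=="top": rt[135:220,390:465]=1
    else: rt[295:395,205:315]=1
    t=W[rt&m['wht']&(z>-.01)&(z<.06)]
    (cx,cy),wh,a=cv2.minAreaRect(t[:,:2].astype(np.float32));print('tray',cx,cy,wh,a,np.nanpercentile(t[:,2],[2,50,98]))
E
```

```text
top bench z 0.0012074341350617676
wheel [ 0.5397 -0.0936] 0.05448077983906246 0.09158799941175429 659
yel [ 0.5078 -0.1748  0.1163] [0.0004 0.1061 0.1653]
bar [ 0.5061 -0.1755  0.1627] 138
[-0.1126  0.9936] [0.0121 0.0589]
ring [ 0.5124 -0.1652  0.1079] 105
handle [ 0.5107 -0.0486  0.1637] [[0.503, -0.055, 0.141], [0.52, -0.042, 0.17]] 63
tray 0.48443084955215454 -0.30305513739585876 (0.15363726019859314, 0.13013175129890442) 12.358919143676758 [0.002  0.0062 0.0422]
scene bench z -0.0007170001874585133
wheel [0. 0.] 0.0 0.09460577000918499 10
yel [ 0.5129 -0.1784  0.1209] [0.0017 0.1054 0.1633]
bar [ 0.5085 -0.1805  0.1607] 193
[-0.1013  0.9949] [0.0127 0.0602]
ring [ 0.5161 -0.1735  0.1097] 60
handle [ 0.5199 -0.0604  0.1427] [[0.515, -0.063, 0.123], [0.524, -0.057, 0.158]] 33
tray 0.48142528533935547 -0.2990265190601349 (0.15066038072109222, 0.1457948088645935) 12.265890121459961 [0.0014 0.0053 0.0407]
```

Call:
carry_out(series=[[1,[24,30,-10],-6],[1,[48,60,-20],-12],[1,[72,90,-30],-18],[1,[97,120,-40],-25],[1,[121,150,-40],-31],[1,[146,180,-40],-38],[1,[170,210,-40],-45],[1,[194,240,-40],-51],[1,[218,270,-40],-57],[1,[243,300,-40],-64],[1,[267,330,-40],-70],[1,[290,358,-40],-77]], newtons=30)

```text
time_s: 1.1
tool_pos: [0.4633, -0.2469, 0.2605]
tool_rot: [0.167, -3.137, -0.003]
wrist_force: [1.0, -0.9, 0.1]
width: 0.997
```

```bash
cat >goal.py <<'E'
from h import *
import sys
# usage: x y z jaw_angle_deg(world) -> tool-axis shift mm and spin deg
s=observe();M=R.from_rotvec(s['tool_rot']).as_matrix()
x,y,z,a=map(float,sys.argv[1:5])
d=M.T@(np.array([x,y,z])-s['tool_pos'])*1000
cur=np.degrees(np.arctan2(M[1,0],M[0,0]))
print('shift',d.round(1),'spin',round(-((a-cur+90)%180-90),1),'cur',cur.round(1),s['tool_pos'].round(4),'t',s['time_s'],'q',s['q'].round(2),'f',s['wrist_force'].round(1),'w',round(s['width'],3),'tilt',M[:,2].round(3))
E
python3 goal.py .507 -.178 .26 6.3
```

```text
shift [-50.7  63.9   0.6] spin -0.2 cur -173.9 [ 0.4633 -0.2469  0.2605] t 1.1 q [-0.12  0.09 -0.25 -0.   -1.23  0.22] f [ 1.  -0.9  0.1] w 0.997 tilt [-0.001  0.002 -1.   ]
```

```bash
cat >look.py <<'E'
from h import *
import sys
np.set_printoptions(precision=4,suppress=True)
s=observe();p,d=capture("wrist");np.savez(sys.argv[1]+".npz",p=p,d=d,pos=s['tool_pos'],rot=s['tool_rot'])
cv2.imwrite(f"pics/{sys.argv[1]}.png",p[...,::-1])
W=cloud("wrist",d,s);m=masks(p);z=W[...,2]
q=W[m['red']&(z>.075)&(z<.10)]
if len(q)>100:
    c=np.array([.540,-.094])
    for i in range(4):
        k=abs(np.hypot(*(q[:,:2]-c).T)-.056)<.015;c,r=circ(q[k][:,:2])
    print('wheel',c,r,k.sum())
y=W[m['yel']&(z>.09)]
if len(y)>50:
    b=y[y[:,2]>np.nanmax(y[:,2])-.008];w,v=np.linalg.eigh(np.cov(b[:,:2].T))
    (cx,cy),wh,a=cv2.minAreaRect(b[:,:2].astype(np.float32))
    print('bar',b.mean(0),'rect',cx,cy,wh,a,'dir',np.degrees(np.arctan2(*v[::-1,1])))
h=W[m['blk']&(z>.155)&(z<.18)&(np.hypot(W[...,0]-.54,W[...,1]+.094)<.08)]
if len(h)>20: print('handle top',np.nanmean(h,0),np.nanpercentile(h,[2,98],axis=0),len(h))
E
python3 look.py w1
```

```text
wheel [ 0.5425 -0.098 ] 0.05395258613753326 1213
```

View pics/w1.png

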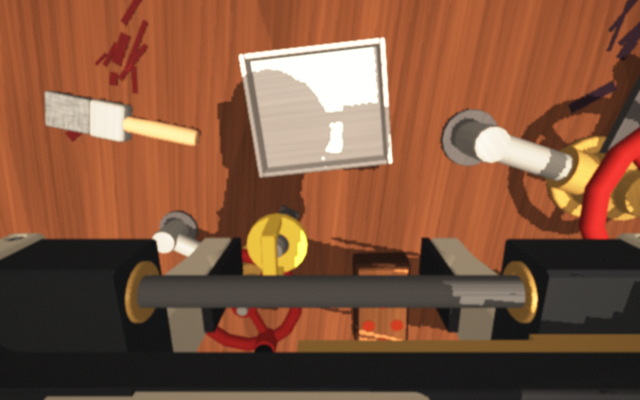

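The wrist view shows the lock ring at (275,245), with its bar upright in the image. The tray at (318,105) is empty, and the wheel is partly hidden behind the gripper. I'll widen the yellow range.

```bash
sed -i 's/(h>24)&(h<36)&(s>170)&(v>120)/(h>19)\&(h<36)\&(s>150)\&(v>80)/' h.py; python3 - <<'E'
from h import *
np.set_printoptions(precision=4,suppress=True)
f=np.load('w1.npz');W=cloud('wrist',f['d'],dict(tool_pos=f['pos'],tool_rot=f['rot']));m=masks(f['p']);z=W[...,2]
roi=np.zeros_like(z,bool);roi[205:278,235:315]=1
y=W[m['yel']&roi];print(len(y),np.nanpercentile(y[:,2],[5,50,95,99]))
b=y[y[:,2]>.155];print('bar',b.mean(0),cv2.minAreaRect(b[:,:2].astype(np.float32)))
g=y[(y[:,2]>.106)&(y[:,2]<.122)];c,r=circ(g[:,:2]);print('ring pts',g.mean(0),np.ptp(g,axis=0))
rt=np.zeros_like(roi);rt[35:180,235:395]=1
t=W[rt&(z>.03)&(z<.05)];print('tray',cv2.minAreaRect(t[:,:2].astype(np.float32)),np.median(t[:,2]))
E
```

```text
2500 [0.0974 0.105  0.1619 0.1628]
bar [ 0.5093 -0.1936  0.165 ] ((0.5023938417434692, -0.2260393500328064), (0.10781338810920715, 0.02191692218184471), 78.25205993652344)
ring pts [ 0.5147 -0.1781  0.1113] [0.0441 0.0577 0.0157]
tray ((0.4839175343513489, -0.3046366572380066), (0.15036499500274658, 0.13034400343894958), 12.1867036819458) 0.03918395694900295
```

Call:
carry_out(series=[[1,[-18,21,0],0],[1,[-35,43,0],0],[1,[-52,64,0],0],[1,[-52,64,0],0],[1,[-52,64,0],0],[1,[-52,64,0],0]])

```text
time_s: 1.65
tool_pos: [0.51, -0.1737, 0.2603]
tool_rot: [-0.186, 3.136, 0.004]
wrist_force: [0.1, 0.3, 0.2]
width: 0.998
```

```bash
python3 goal.py .508 -.178 .168 6;python3 look.py w2; python3 - <<'E'
from h import *
np.set_printoptions(precision=4,suppress=True)
p,d=capture('top');cv2.imwrite('pics/t2.png',p[...,::-1])
E
```

```text
shift [ 2.6 -4.3 92.3] spin 0.8 cur -173.2 [ 0.51   -0.1737  0.2603] t 1.65 q [ 0.03  0.11 -0.22 -0.   -1.24  0.09] f [0.1 0.3 0.2] w 0.998 tilt [-0.     0.002 -1.   ]
wheel [ 0.5422 -0.0978] 0.05391116888332826 1852
bar [ 0.5091 -0.1792  0.1618] rect 0.5086830854415894 -0.17779818177223206 (0.011603320948779583, 0.059817709028720856) 6.6346564292907715 dir 96.35376212513664
handle top [ 0.5165 -0.0545  0.1641] [[ 0.5067 -0.0612  0.156 ]
 [ 0.5262 -0.0444  0.1678]] 519
```

View pics/w2.png

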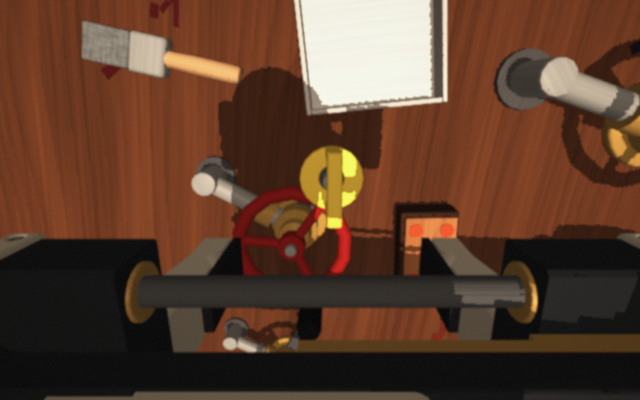

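The view shows the bar at (333,187), clear of the fingers. Its fitted centre is (0.509, -0.178) and its size matches 12 x 60 mm. Descending and closing.

Call:
carry_out(series=[[1,[2,-4,20],0],[1,[2,-4,40],0],[1,[2,-4,60],0],[1,[2,-4,78],0],[1,[2,-4,92],0],[1,[2,-4,92],0],[1,[2,-4,92],0],[-0.2,[2,-4,92],0],[-0.5,[2,-4,92],0],[-0.75,[2,-4,92],0],[-1,[2,-4,92],0],[-1,[2,-4,92],0]], newtons=25)

```text
time_s: 2.75
tool_pos: [0.5086, -0.1783, 0.169]
tool_rot: [-0.184, 3.135, 0.004]
wrist_force: [0.2, -0.0, 0.7]
width: 0.683
```

Call:
carry_out(series=[[-1,[0,0,0],0],[-1,[0,0,0],0],[-1,[0,0,0],0],[-1,[0,0,0],0],[-1,[0,0,0],0]])

```text
time_s: 3.17
tool_pos: [0.5085, -0.1783, 0.169]
tool_rot: [-0.184, 3.135, 0.004]
wrist_force: [-0.3, -0.3, 0.3]
width: 0.304
```

Call:
carry_out(series=[[-1,[0,0,0],0],[-1,[0,0,0],0],[-1,[0,0,0],0],[-1,[0,0,0],0],[-1,[0,0,0],0],[-1,[0,0,0],0]])

```text
time_s: 3.67
tool_pos: [0.5086, -0.1783, 0.169]
tool_rot: [-0.184, 3.135, 0.003]
wrist_force: [0.6, 0.2, 0.2]
width: 0.009
```

The fingers shut almost fully, so the bar isn't between them. I'll look.

```bash
python3 look.py w3; python3 -c "
from h import *
p,d=capture('scene');np.savez('s3.npz',p=p,d=d)
a=cv2.resize(p[200:340,220:400],None,fx=3,fy=3)
q=np.load('w3.npz')['p']
cv2.imwrite('pics/s3.png',np.vstack([a,cv2.resize(q[150:300],(540,126))])[...,::-1])"
```

```text
wheel [ 0.5448 -0.0964] 0.056257074679486624 676
bar [ 0.5152 -0.2159  0.2453] rect 0.5147067308425903 -0.21603162586688995 (0.01836715266108513, 0.0009717575740069151) 6.434514999389648 dir -173.14138810413064
```

View pics/s3.png

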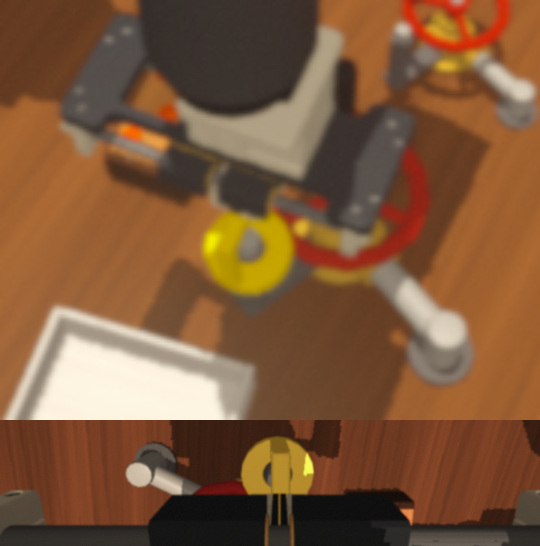

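The crop shows the closed fingers around (265-290, 500) in line with the bar, but the reading says shut. I'll lift a little and check whether the ring follows.

Call:
carry_out(series=[[-1,[0,0,-10],0],[-1,[0,0,-20],0],[-1,[0,0,-30],0],[-1,[0,0,-30],0],[-1,[0,0,-30],0]])

```text
time_s: 4.18
tool_pos: [0.5092, -0.1783, 0.2002]
tool_rot: [-0.184, 3.132, 0.003]
wrist_force: [-0.3, 1.0, -0.3]
width: 0.0
```

```bash
python3 goal.py .5086 -.178 .168 6; python3 - <<'E'
from h import *
np.set_printoptions(precision=4,suppress=True)
s=observe();p,d=capture('wrist');q,e=capture('scene')
cv2.imwrite('pics/c4.png',np.vstack([cv2.resize(p[60:300,180:480],(640,512))[:,:],])[...,::-1])
for n,pp,dd,roi in(('wrist',p,d,(slice(100,260),slice(240,400))),('scene',q,e,(slice(215,310),slice(270,340)))):
    W=cloud(n,dd,s)[roi];m=masks(pp)['yel'][roi];y=W[m&(W[...,2]>.08)]
    print(n,len(y),np.histogram(y[:,2],bins=np.arange(.08,.22,.01))[0],np.nanmean(y,0))
E
```

```text
shift [ 0.7  0.3 32.2] spin 0.7 cur -173.3 [ 0.5092 -0.1783  0.2002] t 4.1833 q [ 0.02  0.15 -0.32 -0.   -1.1   0.09] f [-0.3  1.  -0.3] w 0.0 tilt [ 0.004  0.002 -1.   ]
wrist 4311 [   0   38 2794   33   38   42   56  185 1107    0    0    0   16    1] [ 0.5114 -0.1809  0.1227]
scene 654 [  7  63 335  24  22  23  17  72  88   0   0   0   0   0] [ 0.5151 -0.1825  0.1207]
```

View pics/c4.png

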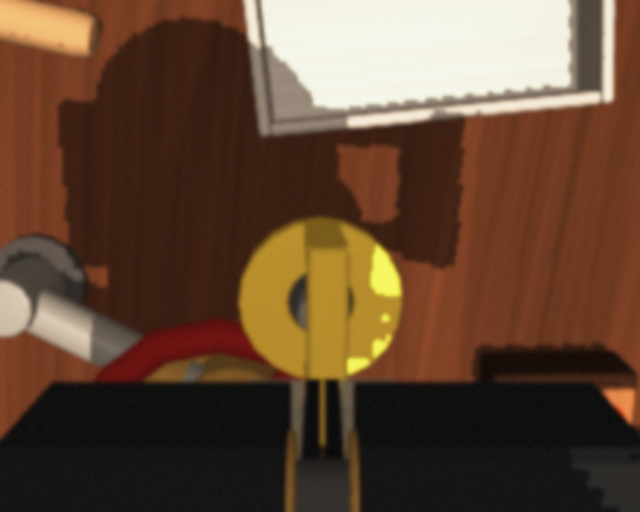

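The ring did not move: its bar is still at z≈0.16, and the fingers are shut above it. I'll check where the fingertips really are from the depth images.

```bash
python3 - <<'E'
from h import *
np.set_printoptions(precision=3,suppress=True,linewidth=160)
f=np.load('w3.npz');s3=dict(tool_pos=f['pos'],tool_rot=f['rot'])
s=observe();p,d=capture('wrist')
for nm,pp,dd,ss in(('w3',f['p'],f['d'],s3),('now',p,d,s)):
    H=camera_model('wrist')['hand_eye'];m=camera_model('wrist')
    W=cloud('wrist',dd,ss);M=R.from_rotvec(ss['tool_rot']).as_matrix()
    T=(W-ss['tool_pos'])@M*1000
    print(nm,ss['tool_pos'])
    for u in (323,327,331,335,341):
        print(u,[(v,T[v,u,1].round(0),T[v,u,2].round(0)) for v in range(200,300,8)])
g=np.load('s3.npz');W=cloud('scene',g['d']);  # scene at closed time
near=(np.hypot(W[...,0]-.5086,W[...,1]+.178)<.03)&(W[...,2]>.09)
rows=np.argwhere(near)
for lo in np.arange(.1,.22,.01):
    k=near&(W[...,2]>=lo)&(W[...,2]<lo+.01)
    if k.sum(): print(round(lo,2),k.sum(),g['p'][k].mean(0).round(),W[k].mean(0))
E
```

```text
w3 [ 0.509 -0.178  0.169]
323 [(200, np.float64(-23.0), np.float64(9.0)), (208, np.float64(-19.0), np.float64(9.0)), (216, np.float64(-15.0), np.float64(9.0)), (224, np.float64(-11.0), np.float64(8.0)), (232, np.float64(-7.0), np.float64(7.0)), (240, np.float64(-9.0), np.float64(-10.0)), (248, np.float64(-9.0), np.float64(-19.0)), (256, np.float64(-9.0), np.float64(-27.0)), (264, np.float64(-9.0), np.float64(-34.0)), (272, np.float64(-9.0), np.float64(-41.0)), (280, np.float64(-31.0), np.float64(-85.0)), (288, np.float64(-30.0), np.float64(-88.0)), (296, np.float64(-28.0), np.float64(-88.0))]
327 [(200, np.float64(-24.0), np.float64(7.0)), (208, np.float64(-19.0), np.float64(8.0)), (216, np.float64(-15.0), np.float64(7.0)), (224, np.float64(-11.0), np.float64(7.0)), (232, np.float64(-6.0), np.float64(8.0)), (240, np.float64(-9.0), np.float64(-9.0)), (248, np.float64(-8.0), np.float64(-17.0)), (256, np.float64(-9.0), np.float64(-27.0)), (264, np.float64(-9.0), np.float64(-34.0)), (272, np.float64(-9.0), np.float64(-42.0)), (280, np.float64(-31.0), np.float64(-86.0)), (288, np.float64(
[... 4509 characters left out ...]
2, np.float64(-10.0), np.float64(-44.0)), (280, np.float64(-31.0), np.float64(-86.0)), (288, np.float64(-30.0), np.float64(-88.0)), (296, np.float64(-28.0), np.float64(-89.0))]
0.1 324 [190. 160.   8.] [ 0.516 -0.178  0.104]
0.11 55 [151. 132.  75.] [ 0.512 -0.183  0.116]
0.12 17 [178. 147.   1.] [ 0.514 -0.205  0.125]
0.13 10 [177. 146.   0.] [ 0.513 -0.206  0.135]
0.14 10 [172. 142.  16.] [ 0.514 -0.202  0.145]
0.15 47 [189. 159.   6.] [ 0.512 -0.196  0.157]
0.16 46 [194. 162.   1.] [ 0.51  -0.194  0.161]
0.17 6 [150. 118.  54.] [ 0.506 -0.19   0.177]
0.18 18 [150. 124.  79.] [ 0.508 -0.19   0.182]
0.19 3 [148. 127. 101.] [ 0.497 -0.192  0.195]
0.2 4 [135. 118.  94.] [ 0.497 -0.192  0.203]
```

Every camera agrees that the fingertips end near tool z ≈ -6 mm, not the stated +25, so the real grasp point is about 31 mm further back. I'll open, go about 31 mm lower and watch the force.

Call:
carry_out(series=[[1,[0,0,0],0],[1,[0,0,0],0],[1,[0,0,0],0],[1,[0,0,0],0],[1,[0,0,0],0],[1,[0,0,0],0],[1,[0,0,0],0],[1,[0,0,0],0],[1,[0,0,10],0],[1,[0,0,20],0],[1,[0,0,30],0],[1,[0,0,30],0]])

```text
time_s: 5.33
tool_pos: [0.5065, -0.1779, 0.1656]
tool_rot: [0.183, -3.133, -0.005]
wrist_force: [-0.8, 0.5, -0.6]
width: 0.855
```

Call:
carry_out(series=[[1,[0,0,10],0],[1,[0,0,20],0],[1,[0,0,30],0],[1,[0,0,35],0],[1,[0,0,35],0],[1,[0,0,35],0]])

```text
time_s: 5.83
tool_pos: [0.5063, -0.1779, 0.1304]
tool_rot: [0.183, -3.132, -0.005]
wrist_force: [0.4, -0.4, -0.1]
width: 1.0
```

```bash
python3 goal.py .5088 -.178 .134 6; python3 - <<'E'
from h import *
p,d=capture('scene');cv2.imwrite('pics/s5.png',cv2.resize(p[200:320,220:380],None,fx=4,fy=4,interpolation=2)[...,::-1])
E
```

```text
shift [-2.4 -0.4 -3.7] spin 0.7 cur -173.3 [ 0.5063 -0.1779  0.1304] t 5.8333 q [ 0.03  0.22 -0.41 -0.   -0.95  0.09] f [ 0.4 -0.4 -0.1] w 1.0 tilt [-0.004  0.003 -1.   ]
```

View pics/s5.png

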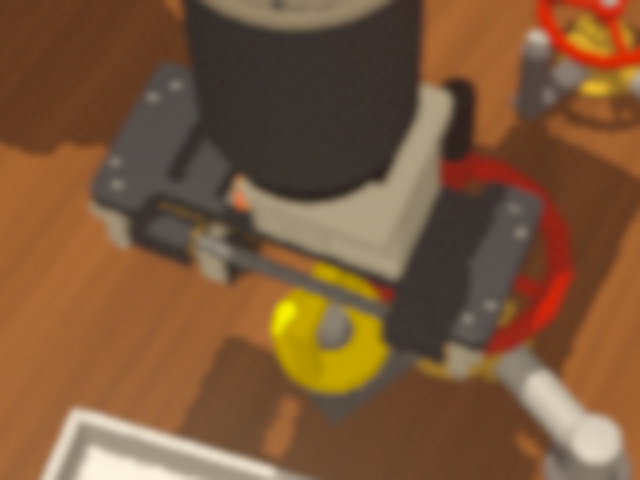

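The open fingers straddle the bar, with the ring at (330,330), and nothing is touching. Centring and closing.

Call:
carry_out(series=[[0.5,[-2,0,0],0],[0,[-2,0,0],0],[-1,[-2,0,0],0],[-1,[-2,0,0],0],[-1,[-2,0,0],0],[-1,[-2,0,0],0],[-1,[-2,0,0],0],[-1,[-2,0,0],0],[-1,[-2,0,0],0],[-1,[-2,0,0],0],[-1,[-2,0,0],0],[-1,[-2,0,0],0]], newtons=30)

```text
time_s: 6.88
tool_pos: [0.5086, -0.1776, 0.1308]
tool_rot: [0.183, -3.133, -0.005]
wrist_force: [-2.2, 0.9, -0.1]
width: 0.152
```

Call:
carry_out(series=[[-1,[0,0,0],0],[-1,[0,0,0],0],[-1,[0,0,0],0],[-1,[0,0,0],0]])

```text
time_s: 7.22
tool_pos: [0.5089, -0.1776, 0.1308]
tool_rot: [0.183, -3.133, -0.005]
wrist_force: [1.9, -1.2, -1.3]
width: 0.139
```

Gripped: the opening is 12.2 mm, which is the bar's width. Lifting, then moving over the tray.

Call:
carry_out(series=[[-1,[0,0,-10],0],[-1,[0,0,-20],0],[-1,[0,0,-30],0],[-1,[0,0,-42],0],[-1,[0,0,-55],0],[-1,[6,-20,-60],0],[-1,[13,-40,-60],0],[-1,[20,-60,-60],0],[-1,[26,-80,-60],0],[-1,[33,-102,-60],0],[-1,[40,-122,-60],0],[-1,[40,-122,-60],0]])

```text
time_s: 8.22
tool_pos: [0.4825, -0.3063, 0.1916]
tool_rot: [0.18, -3.133, -0.004]
wrist_force: [0.1, -0.3, -1.0]
width: 0.134
```

Call:
carry_out(series=[[-1,[0,0,0],0],[-1,[0,0,0],0],[-1,[0,0,0],0]])

```text
time_s: 8.47
tool_pos: [0.4825, -0.306, 0.1923]
tool_rot: [0.181, -3.134, -0.004]
wrist_force: [-0.5, -0.3, -1.8]
width: 0.134
```

```bash
python3 goal.py .484 -.304 .04 6; python3 look.py w6; python3 - <<'E'
from h import *
f=np.load('w6.npz');s=observe();W=cloud('wrist',f['d'],s);y=W[masks(f['p'])['yel']&(W[...,2]>.09)]
print(np.histogram(y[:,2],bins=np.arange(.09,.26,.01)),len(y))
E
```

```text
shift [ -2.1   1.4 152.3] spin 0.6 cur -173.4 [ 0.4825 -0.306   0.1923] t 8.4667 q [-0.22  0.21 -0.26 -0.   -1.1   0.34] f [-0.5 -0.3 -1.8] w 0.134 tilt [-0.003  0.002 -1.   ]
bar [ 0.4867 -0.3282  0.2895] rect 0.48676180839538574 -0.32825222611427307 (0.004761097487062216, 0.0009594779694452882) 13.10586929321289 dir -168.1913611770968
(array([   0,    0,    0,    0,    0,    0,   48, 2758,   89,   95,  131,
        153,  203, 2653,    3,    0]), array([0.09, 0.1 , 0.11, 0.12, 0.13, 0.14, 0.15, 0.16, 0.17, 0.18, 0.19,
       0.2 , 0.21, 0.22, 0.23, 0.24, 0.25])) 6234
```

View pics/w6.png

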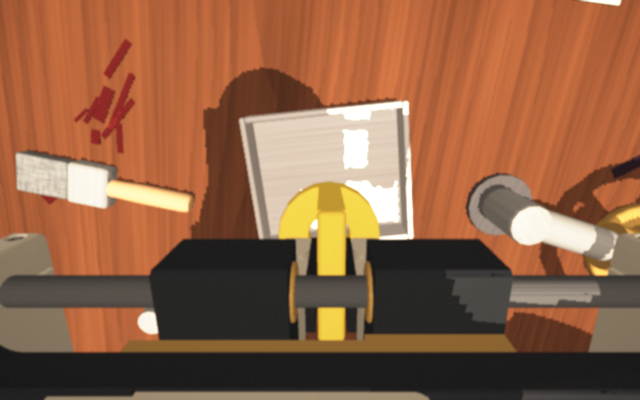

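The ring hangs in the grip at (330,215), over the tray. Lowering to just above the floor.

Call:
carry_out(series=[[-1,[-2,1,20],0],[-1,[-2,1,40],0],[-1,[-2,1,60],0],[-1,[-2,1,80],0],[-1,[-2,1,100],0],[-1,[-2,1,118],0],[-1,[-2,1,130],0],[-1,[-2,1,138],0],[-1,[-2,1,142],0],[-1,[-2,1,142],0]])

```text
time_s: 9.35
tool_pos: [0.484, -0.3038, 0.0497]
tool_rot: [0.182, -3.133, -0.004]
wrist_force: [-0.7, -0.2, -1.4]
width: 0.133
```

Call:
carry_out(series=[[-1,[0,0,2],0],[-1,[0,0,3],0],[-1,[0,0,4],0],[-1,[0,0,4],0]])

```text
time_s: 9.68
tool_pos: [0.4849, -0.3039, 0.047]
tool_rot: [0.183, -3.134, -0.003]
wrist_force: [-0.3, 2.4, 3.8]
width: 0.131
```

Call:
carry_out(series=[[-1,[0,0,1],0],[-1,[0,0,2],0],[-1,[0,0,3],0],[-1,[0,0,3],0]])

```text
time_s: 10.02
tool_pos: [0.4862, -0.3039, 0.0466]
tool_rot: [-0.184, 3.135, 0.001]
wrist_force: [-3.5, 7.4, 19.0]
width: 0.136
```

It touched down: 19 N, with no further descent. I'll ease off, release and rise.

Call:
carry_out(series=[[-1,[0,0,-1],0],[0,[0,0,-1],0],[0,[0,0,-1],0],[0,[0,0,-1],0],[0,[0,0,-1],0],[0,[0,0,-1],0],[0,[0,0,-1],0],[0,[0,0,-20],0],[0,[0,0,-45],0],[0,[0,0,-80],0],[0,[0,0,-115],0],[0,[0,0,-140],0]])

```text
time_s: 11.02
tool_pos: [0.4866, -0.3045, 0.1896]
tool_rot: [-0.185, 3.133, -0.001]
wrist_force: [0.6, -0.2, 0.1]
width: 0.501
```

```bash
python3 look.py w7; python3 - <<'E'
from h import *
np.set_printoptions(precision=4,suppress=True)
s=observe();f=np.load('w7.npz');W=cloud('wrist',f['d'],s);m=masks(f['p'])['yel']
y=W[m&(W[...,2]<.1)];print('yel',len(y),np.nanmean(y,0),np.nanpercentile(y,[1,99],axis=0));print(np.histogram(y[:,2],bins=np.arange(0,.11,.01))[0])
p,d=capture('top');T=cloud('top',d);m=masks(p)
y=T[m['yel']&(T[...,0]>.4)&(T[...,0]<.57)&(T[...,1]<-.2)&(T[...,1]>-.4)&(T[...,2]<.1)];print('top yel',len(y),np.nanmean(y,0) if len(y) else 0)
E
python3 goal.py .5165 -.0545 .20 6
```

```text
yel 2310 [ 0.4859 -0.3096  0.0429] [[ 0.1824 -0.3322  0.0156]
 [ 0.5186 -0.2781  0.083 ]]
[   0   54 1427   16   26   27   28   44  688    0]
top yel 0 0
shift [-57.4 245.6  -8.6] spin 0.8 cur -173.2 [ 0.4886 -0.3052  0.1917] t 11.1167 q [-0.22  0.21 -0.26  0.   -1.09  0.34] f [0.6 0.3 0.9] w 0.499 tilt [ 0.009 -0.002 -1.   ]
```

The ring is at rest in the tray, centred at (0.486, -0.305) against the tray's (0.484, -0.305). Now to a point above the handle, fully open.

Call:
carry_out(series=[[1,[-5,25,-25],0],[1,[-11,50,-35],0],[1,[-17,75,-35],0],[1,[-23,100,-35],0],[1,[-29,125,-35],0],[1,[-35,150,-35],0],[1,[-40,175,-35],0],[1,[-46,200,-35],0],[1,[-51,222,-35],0],[1,[-57,240,-35],0],[1,[-57,240,-35],0],[1,[-57,240,-35],0]])

```text
time_s: 12.12
tool_pos: [0.5164, -0.0592, 0.2258]
tool_rot: [-0.188, 3.128, -0.004]
wrist_force: [0.2, -0.2, 0.5]
width: 1.001
```

```bash
python3 look.py w8; python3 - <<'E'
from h import *
np.set_printoptions(precision=4,suppress=True)
f=np.load('w8.npz');s=dict(tool_pos=f['pos'],tool_rot=f['rot']);W=cloud('wrist',f['d'],s);z=W[...,2]
k=(z>.16)&(z<.175)&(np.hypot(W[...,0]-.5165,W[...,1]+.0545)<.03)
h=W[k];print('htop',len(h),np.median(h,0),np.percentile(h,[2,98],axis=0),cv2.minEnclosingCircle(h[:,:2].astype(np.float32)),f['p'][k].mean(0))
p,d=capture('top');T=cloud('top',d);m=masks(p)
y=T[m['yel']&(T[...,0]>.4)&(T[...,0]<.57)&(T[...,1]<-.2)&(T[...,1]>-.4)];print('top yel',len(y),np.nanmean(y,0),np.histogram(y[:,2],bins=np.arange(-.01,.11,.01))[0])
ph=cv2.resize(f['p'],(480,300));a=cv2.resize(p[90:240,300:480],(360,300))
cv2.imwrite('pics/w8b.png',np.hstack([ph,a[:,:320]])[...,::-1])
E
python3 goal.py .5165 -.0545 .122 6
```

```text
wheel [ 0.5426 -0.0956] 0.054107683857102164 6284
handle top [ 0.5168 -0.0528  0.1652] [[ 0.5078 -0.0609  0.1566]
 [ 0.5259 -0.0428  0.1679]] 755
htop 722 [ 0.5165 -0.0524  0.1663] [[ 0.507  -0.0605  0.1607]
 [ 0.5258 -0.0428  0.1679]] ((0.5165407061576843, -0.05049651116132736), 0.011007748544216156) [29.4598 25.5748 24.4681]
top yel 383 [ 0.4853 -0.2965  0.0387] [  0   0 144  98   8   7   9   7 104   6   0]
shift [-1.000e-01  6.100e+00  1.039e+02] spin 0.8 cur -173.2 [ 0.5163 -0.0603  0.2259] t 12.2167 q [ 0.27  0.09 -0.33  0.   -1.14 -0.15] f [ 0.1  0.1 -0.1] w 0.999 tilt [ 0.008 -0.002 -1.   ]
```

View pics/w8b.png

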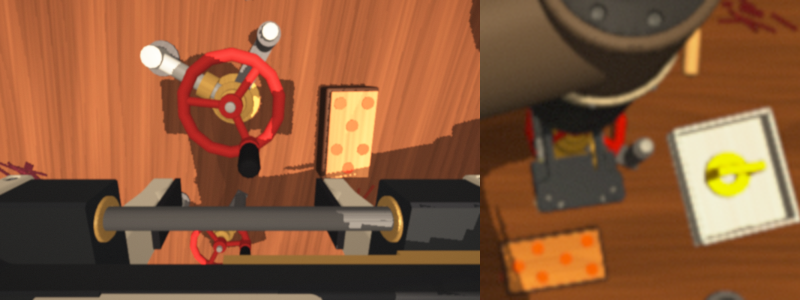

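Left: the handle at (248,160) is free below the fingers. Right: the lock ring lies flat in the tray. The handle top fits at (0.5165, -0.0515, 0.167). Descending and gripping.

Call:
carry_out(series=[[1,[0,8,20],0],[1,[0,8,40],0],[1,[0,8,60],0],[1,[0,8,80],0],[1,[0,8,95],0],[1,[0,8,103],0],[1,[0,8,103],0],[0.3,[0,8,103],0],[-0.2,[0,8,103],0],[-1,[0,8,103],0],[-1,[0,8,103],0],[-1,[0,8,103],0]], newtons=40)

```text
time_s: 13.22
tool_pos: [0.5165, -0.0525, 0.1236]
tool_rot: [-0.185, 3.127, -0.004]
wrist_force: [0.6, -0.5, 0.0]
width: 0.68
```

Call:
carry_out(series=[[-1,[0,0,0],0],[-1,[0,0,0],0],[-1,[0,0,0],0],[-1,[0,0,0],0],[-1,[0,0,0],0],[-1,[0,0,0],0],[-1,[0,0,0],0],[-1,[0,0,0],0]])

```text
time_s: 13.88
tool_pos: [0.5162, -0.0525, 0.1235]
tool_rot: [-0.185, 3.128, -0.004]
wrist_force: [-2.1, 1.3, 1.4]
width: 0.243
```

```bash
cat >arc.py <<'E'
from h import *
import sys
# arc.py cx cy step_deg n : tool-axis shifts (mm) for rotating the held handle about (cx,cy), world z
s=observe();M=R.from_rotvec(s['tool_rot']).as_matrix();c=np.array([float(sys.argv[1]),float(sys.argv[2]),0])
st=float(sys.argv[3]);n=int(sys.argv[4]);r=(s['tool_pos']-c)*[1,1,0]
print('t',round(s['time_s'],2),'tcp',s['tool_pos'].round(4),'r',np.hypot(*r[:2]).round(4),'ang',np.degrees(np.arctan2(r[1],r[0])).round(2),'f',s['wrist_force'].round(1),'w',round(s['width'],3),'jaw',np.degrees(np.arctan2(M[1,0],M[0,0])).round(1),'tilt',M[:,2].round(3),'q6',s['q'][5].round(2))
print([np.round(M.T@(R.from_euler('z',st*(i+1),degrees=True).as_matrix()@r-r)*1000,0).astype(int).tolist() for i in range(n)])
E
python3 arc.py .5425 -.0965 -15 12
```

```text
t 13.88 tcp [ 0.5162 -0.0525  0.1235] r 0.0513 ang 120.87 f [-2.1  1.3  1.4] w 0.243 jaw -173.2 tilt [ 0.009 -0.002 -1.   ] q6 -0.17
[[-13, 4, 0], [-26, 4, 0], [-39, 1, 0], [-51, -5, 0], [-61, -14, 1], [-68, -26, 1], [-72, -39, 1], [-72, -52, 1], [-69, -65, 1], [-62, -77, 1], [-53, -87, 1], [-42, -94, 1]]
```

Handle gripped, with 21.4 mm opening. Closing clockwise in 10° steps.

```bash
python3 arc.py .5425 -.0965 -10 12|tail -1
```

```text
[[-8, 3, 0], [-17, 4, 0], [-26, 4, 0], [-35, 2, 0], [-43, -1, 0], [-51, -5, 0], [-58, -11, 1], [-63, -18, 1], [-68, -26, 1], [-71, -34, 1], [-72, -43, 1], [-72, -52, 1]]
```

Call:
carry_out(series=[[-1,[-8,3,0],0],[-1,[-17,4,0],0],[-1,[-26,4,0],0],[-1,[-35,2,0],0],[-1,[-43,-1,0],0],[-1,[-51,-5,0],0],[-1,[-58,-11,1],0],[-1,[-63,-18,1],0],[-1,[-68,-26,1],0],[-1,[-71,-34,1],0],[-1,[-72,-43,1],0],[-1,[-72,-52,1],0]])

```text
time_s: 14.88
tool_pos: [0.5944, -0.0962, 0.1235]
tool_rot: [-0.185, 3.128, -0.004]
wrist_force: [-6.8, 2.5, 6.2]
width: 0.237
```

```bash
python3 arc.py .5425 -.0965 -10 12
```

```text
t 14.88 tcp [ 0.5944 -0.0962  0.1235] r 0.0519 ang 0.29 f [-6.8  2.5  6.2] w 0.237 jaw -173.2 tilt [ 0.008 -0.002 -1.   ] q6 -0.05
[[2, -9, 0], [5, -17, 0], [10, -25, 0], [16, -32, 0], [23, -37, 0], [31, -42, 0], [39, -45, 0], [48, -46, 0], [57, -46, 0], [66, -44, 0], [75, -41, 0], [82, -36, -1]]
```

Call:
carry_out(series=[[-1,[2,-9,0],0],[-1,[5,-17,0],0],[-1,[10,-25,0],0],[-1,[16,-32,0],0],[-1,[23,-37,0],0],[-1,[31,-42,0],0],[-1,[39,-45,0],0],[-1,[48,-46,0],0],[-1,[57,-46,0],0],[-1,[66,-44,0],0],[-1,[75,-41,0],0],[-1,[82,-36,0],0]])

```text
time_s: 15.88
tool_pos: [0.5163, -0.1424, 0.1235]
tool_rot: [-0.185, 3.128, -0.005]
wrist_force: [0.7, -4.7, 4.8]
width: 0.245
```

```bash
python3 arc.py .5425 -.0965 -8 6
```

```text
t 15.88 tcp [ 0.5163 -0.1424  0.1235] r 0.0529 ang -119.75 f [ 0.7 -4.7  4.8] w 0.245 jaw -173.2 tilt [ 0.008 -0.003 -1.   ] q6 0.02
[[6, 5, 0], [10, 10, 0], [15, 16, 0], [18, 23, 0], [20, 30, 0], [21, 37, 0]]
```

Fitting a circle to the three points gives the axis at (0.5422, -0.0974) with radius 52.2 mm, against 52 stated. I expect the stop near -170°.

```bash
python3 arc.py .5422 -.0974 -8 5
```

```text
t 15.88 tcp [ 0.5163 -0.1424  0.1235] r 0.0519 ang -119.96 f [ 0.7 -4.7  4.8] w 0.245 jaw -173.2 tilt [ 0.008 -0.003 -1.   ] q6 0.02
[[5, 5, 0], [10, 10, 0], [14, 16, 0], [17, 23, 0], [19, 30, 0]]
```

Call:
carry_out(series=[[-1,[5,5,0],0],[-1,[10,10,0],0],[-1,[14,16,0],0],[-1,[17,23,0],0],[-1,[19,30,0],0],[-1,[19,30,0],0]])

```text
time_s: 16.38
tool_pos: [0.4928, -0.1135, 0.1234]
tool_rot: [-0.186, 3.129, -0.005]
wrist_force: [-3.5, 2.2, 7.8]
width: 0.239
```

```bash
python3 arc.py .5422 -.0974 -3 10
```

```text
t 16.38 tcp [ 0.4928 -0.1135  0.1234] r 0.052 ang -161.94 f [-3.5  2.2  7.8] w 0.239 jaw -173.2 tilt [ 0.008 -0.003 -1.   ] q6 -0.05
[[0, 3, 0], [1, 5, 0], [1, 8, 0], [1, 11, 0], [1, 14, 0], [1, 16, 0], [0, 19, 0], [0, 22, 0], [-1, 24, 0], [-2, 27, 0]]
```

Call:
carry_out(series=[[-1,[0,2,0],0],[-1,[1,4,0],0],[-1,[1,5,0],0],[-1,[1,5,0],0]])

```text
time_s: 16.72
tool_pos: [0.4913, -0.1081, 0.1235]
tool_rot: [-0.187, 3.128, -0.004]
wrist_force: [-1.2, 0.9, 3.7]
width: 0.242
```

Call:
carry_out(series=[[-1,[0,1,0],0],[-1,[0,2,0],0],[-1,[0,2,0],0],[-1,[0,2,0],0]])

```text
time_s: 17.05
tool_pos: [0.4911, -0.1069, 0.1235]
tool_rot: [-0.187, 3.129, -0.006]
wrist_force: [1.0, -7.1, 1.8]
width: 0.24
```

Call:
carry_out(series=[[-1,[0,1,0],0],[-1,[0,2,0],0],[-1,[0,2,0],0],[-1,[0,2,0],0]])

```text
time_s: 17.38
tool_pos: [0.4911, -0.1067, 0.1236]
tool_rot: [-0.187, 3.129, -0.01]
wrist_force: [3.1, -14.6, -0.2]
width: 0.243
```

Call:
carry_out(series=[[-1,[0,1,0],0],[-1,[0,2,0],0],[-1,[0,2,0],0],[-1,[0,2,0],0]])

```text
time_s: 17.72
tool_pos: [0.491, -0.1067, 0.1235]
tool_rot: [-0.187, 3.13, -0.015]
wrist_force: [4.6, -14.6, -0.6]
width: 0.239
```

The valve is at its stop: 14.6 N with no movement at TCP (0.491, -0.107), which is -169.5°, as expected. I'll take -169.4° as zero. Now opening by 720°.

```bash
cat >arc2.py <<'E'
from h import *
import sys
# arc2.py start step n : tool-axis shifts to absolute handle angles (deg) on the fitted circle
s=observe();M=R.from_rotvec(s['tool_rot']).as_matrix();c=np.array([.5422,-.0974]);r=s['tool_pos'][:2]-c
a,st,n=float(sys.argv[1]),float(sys.argv[2]),int(sys.argv[3])
print('t',round(s['time_s'],2),'tcp',s['tool_pos'].round(4),'r',np.hypot(*r).round(4),'ang',np.degrees(np.arctan2(r[1],r[0])).round(2),'f',s['wrist_force'].round(1),'w',round(s['width'],3),'tilt',M[:,2].round(3))
o=[]
for i in range(n):
    t=np.radians(a+st*i);g=np.array([*(c+.052*np.array([np.cos(t),np.sin(t)])),.1235])
    o.append(np.round(M.T@(g-s['tool_pos'])*1000,0).astype(int).tolist())
print(o)
E
python3 arc2.py -160 10 12
```

```text
t 17.72 tcp [ 0.491  -0.1067  0.1235] r 0.0521 ang -169.68 f [  4.6 -14.6  -0.6] w 0.239 tilt [ 0.007 -0.009 -1.   ]
[[-1, -9, 0], [-4, -17, 0], [-8, -25, 0], [-14, -32, 0], [-21, -38, 1], [-28, -43, 1], [-37, -47, 1], [-46, -48, 1], [-55, -49, 1], [-64, -47, 1], [-72, -45, 1], [-80, -40, 1]]
```

Call:
carry_out(series=[[-1,[-1,-9,0],0],[-1,[-4,-17,0],0],[-1,[-8,-25,0],0],[-1,[-14,-32,0],0],[-1,[-21,-38,0],0],[-1,[-28,-43,0],0],[-1,[-37,-47,0],0],[-1,[-46,-48,0],0],[-1,[-55,-49,0],0],[-1,[-64,-47,0],0],[-1,[-72,-45,0],0],[-1,[-80,-40,0],0]])

```text
time_s: 18.72
tool_pos: [0.5755, -0.1374, 0.1237]
tool_rot: [-0.186, 3.131, -0.016]
wrist_force: [-0.3, -4.2, -6.9]
width: 0.243
```

```bash
python3 arc2.py -40 10 12
```

```text
t 18.72 tcp [ 0.5755 -0.1374  0.1237] r 0.0521 ang -50.27 f [-0.3 -4.2 -6.9] w 0.243 tilt [ 0.006 -0.01  -1.   ]
[[-7, 6, 0], [-13, 13, 0], [-18, 20, 0], [-21, 29, 0], [-23, 38, 0], [-24, 47, 0], [-22, 56, 0], [-19, 64, 0], [-15, 72, -1], [-10, 79, -1], [-3, 85, -1], [5, 90, -1]]
```

Call:
carry_out(series=[[-1,[-7,6,0],0],[-1,[-13,13,0],0],[-1,[-18,20,0],0],[-1,[-21,29,0],0],[-1,[-23,38,0],0],[-1,[-24,47,0],0],[-1,[-22,56,0],0],[-1,[-19,64,0],0],[-1,[-15,72,-1],0],[-1,[-10,79,-1],0],[-1,[-3,85,-1],0],[-1,[5,90,-1],0]])

```text
time_s: 19.72
tool_pos: [0.5593, -0.0482, 0.1236]
tool_rot: [-0.186, 3.131, -0.016]
wrist_force: [0.1, -7.6, -2.5]
width: 0.241
```

```bash
python3 arc2.py 80 10 12
```

```text
t 19.72 tcp [ 0.5593 -0.0482  0.1236] r 0.0521 ang 70.82 f [ 0.1 -7.6 -2.5] w 0.241 tilt [ 0.006 -0.01  -1.   ]
[[8, 3, 0], [17, 5, 0], [26, 5, 0], [35, 4, 0], [43, 1, 0], [51, -3, 0], [58, -9, 0], [64, -16, 0], [69, -23, 0], [73, -32, 0], [74, -41, 0], [75, -50, 0]]
```

Call:
carry_out(series=[[-1,[8,3,0],0],[-1,[17,5,0],0],[-1,[26,5,0],0],[-1,[35,4,0],0],[-1,[43,1,0],0],[-1,[51,-3,0],0],[-1,[58,-9,0],0],[-1,[64,-16,0],0],[-1,[69,-23,0],0],[-1,[73,-32,0],0],[-1,[74,-41,0],0],[-1,[75,-50,0],0]])

```text
time_s: 20.72
tool_pos: [0.4909, -0.1071, 0.1237]
tool_rot: [-0.186, 3.13, -0.015]
wrist_force: [7.3, 3.4, -10.9]
width: 0.244
```

```bash
python3 arc2.py -160 10 12
```

```text
t 20.72 tcp [ 0.4909 -0.1071  0.1237] r 0.0522 ang -169.27 f [  7.3   3.4 -10.9] w 0.244 tilt [ 0.007 -0.009 -1.   ]
[[-1, -8, 0], [-4, -17, 0], [-9, -25, 0], [-14, -32, 1], [-21, -38, 1], [-29, -43, 1], [-37, -46, 1], [-46, -48, 1], [-55, -48, 1], [-64, -47, 1], [-73, -44, 1], [-81, -40, 1]]
```

One turn is open. Second turn:

Call:
carry_out(series=[[-1,[-1,-8,0],0],[-1,[-4,-17,0],0],[-1,[-9,-25,0],0],[-1,[-14,-32,0],0],[-1,[-21,-38,0],0],[-1,[-29,-43,0],0],[-1,[-37,-46,0],0],[-1,[-46,-48,0],0],[-1,[-55,-48,0],0],[-1,[-64,-47,0],0],[-1,[-73,-44,0],0],[-1,[-81,-40,0],0]])

```text
time_s: 21.72
tool_pos: [0.5756, -0.1376, 0.1237]
tool_rot: [-0.185, 3.133, -0.016]
wrist_force: [-5.4, 1.1, -5.2]
width: 0.241
```

```bash
python3 arc2.py -40 10 12
```

```text
t 21.72 tcp [ 0.5756 -0.1376  0.1237] r 0.0522 ang -50.32 f [-5.4  1.1 -5.2] w 0.241 tilt [ 0.004 -0.01  -1.   ]
[[-7, 6, 0], [-13, 13, 0], [-18, 20, 0], [-21, 29, 0], [-23, 38, 0], [-24, 47, 0], [-22, 56, 0], [-19, 64, 0], [-15, 72, -1], [-9, 79, -1], [-3, 86, -1], [5, 90, -1]]
```

Call:
carry_out(series=[[-1,[-7,6,0],0],[-1,[-13,13,0],0],[-1,[-18,20,0],0],[-1,[-21,29,0],0],[-1,[-23,38,0],0],[-1,[-24,47,0],0],[-1,[-22,56,0],0],[-1,[-19,64,0],0],[-1,[-15,72,-1],0],[-1,[-9,79,-1],0],[-1,[-3,86,-1],0],[-1,[5,90,-1],0]])

```text
time_s: 22.72
tool_pos: [0.5596, -0.0484, 0.1237]
tool_rot: [-0.186, 3.133, -0.017]
wrist_force: [1.2, -5.6, -7.7]
width: 0.245
```

```bash
python3 arc2.py 80 10 12
```

```text
t 22.72 tcp [ 0.5596 -0.0484  0.1237] r 0.052 ang 70.46 f [ 1.2 -5.6 -7.7] w 0.245 tilt [ 0.004 -0.01  -1.   ]
[[8, 3, 0], [17, 5, 0], [26, 5, 0], [35, 4, 0], [44, 1, 0], [52, -3, 0], [59, -9, 0], [65, -15, 0], [70, -23, 0], [73, -32, 0], [75, -40, 0], [75, -50, 0]]
```

Call:
carry_out(series=[[-1,[8,3,0],0],[-1,[17,5,0],0],[-1,[26,5,0],0],[-1,[35,4,0],0],[-1,[44,1,0],0],[-1,[52,-3,0],0],[-1,[59,-9,0],0],[-1,[65,-15,0],0],[-1,[70,-23,0],0],[-1,[73,-32,0],0],[-1,[75,-40,0],0],[-1,[75,-48,0],0]])

```text
time_s: 23.72
tool_pos: [0.4906, -0.1047, 0.1237]
tool_rot: [-0.186, 3.132, -0.015]
wrist_force: [3.1, 3.4, -13.2]
width: 0.243
```

Call:
carry_out(series=[[-1,[0,0,0],0],[-1,[0,0,0],0],[-1,[0,0,0],0]])

```text
time_s: 23.97
tool_pos: [0.4907, -0.1051, 0.1237]
tool_rot: [-0.185, 3.132, -0.016]
wrist_force: [2.3, -1.4, -9.8]
width: 0.238
```

```bash
python3 arc2.py -169.4 1 1; python3 look.py w9; python3 - <<'E'
from h import *
np.set_printoptions(precision=4,suppress=True)
f=np.load('w9.npz');s=dict(tool_pos=f['pos'],tool_rot=f['rot']);W=cloud('wrist',f['d'],s);z=W[...,2]
p,d=capture('top');q,e=capture('scene')
a=cv2.resize(p[90:240,170:480],(480,232));b=cv2.resize(q[180:400,200:440],(320,293));w=cv2.resize(f['p'],(480,300))
o=np.zeros((540,800,3),np.uint8);o[:300,:480]=w;o[300:532,:480]=a;o[:293,480:]=b
cv2.imwrite('pics/f9.png',o[...,::-1])
E
```

```text
t 23.97 tcp [ 0.4907 -0.1051  0.1237] r 0.0521 ang -171.54 f [ 2.3 -1.4 -9.8] w 0.238 tilt [ 0.004 -0.01  -1.   ]
[[0, -2, 0]]
wheel [ 0.5422 -0.0983] 0.05307726564794314 6947
handle top [ 0.4919 -0.1052  0.166 ] [[ 0.478  -0.1152  0.1554]
 [ 0.5057 -0.0946  0.176 ]] 1392
```

View pics/f9.png

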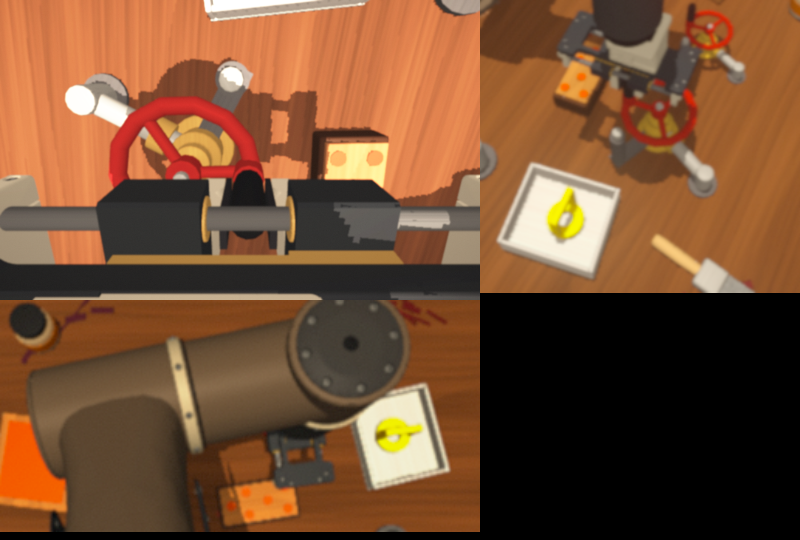

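The wheel is about 2° short. The other things are where they were: jar at (33,325) in the lower crop, block at (258,503), brush in the right crop at (690,265). The ring is in the tray. A last small correction:

Call:
carry_out(series=[[-1,[0,-1,0],0],[-1,[0,-2,0],0],[-1,[0,-2,0],0],[-1,[0,-2,0],0],[-1,[0,-2,0],0],[-1,[0,-2,0],0]])

```text
time_s: 24.62
tool_pos: [0.4909, -0.1065, 0.1237]
tool_rot: [-0.186, 3.132, -0.015]
wrist_force: [1.7, 3.2, -10.5]
width: 0.244
```

```bash
python3 arc2.py -169.4 1 1
```

```text
t 24.62 tcp [ 0.4909 -0.1065  0.1237] r 0.0521 ang -169.93 f [  1.7   3.2 -10.5] w 0.244 tilt [ 0.004 -0.009 -1.   ]
[[0, 0, 0]]
```

Call:
carry_out(series=[[-1,[0,-1,0],0],[-1,[0,-1,0],0],[-1,[0,-1,0],0],[-1,[0,-1,0],0],[-1,[0,-1,0],0],[-1,[0,-1,0],0],[-1,[0,-1,0],0],[-1,[0,-1,0],0]])

```text
time_s: 25.28
tool_pos: [0.4911, -0.1075, 0.1237]
tool_rot: [-0.186, 3.132, -0.015]
wrist_force: [2.7, 2.4, -11.6]
width: 0.237
```

```bash
for i in 1 2 3; do python3 arc2.py -169.4 1 1|head -1; python3 -c "
from h import *
capture('top')"; done
```

```text
t 25.28 tcp [ 0.4911 -0.1075  0.1237] r 0.0521 ang -168.84 f [  2.7   2.4 -11.6] w 0.237 tilt [ 0.004 -0.009 -1.   ]
t 25.33 tcp [ 0.4911 -0.1075  0.1237] r 0.0521 ang -168.85 f [  2.6   2.7 -11. ] w 0.245 tilt [ 0.004 -0.009 -1.   ]
t 25.38 tcp [ 0.4911 -0.1075  0.1237] r 0.0521 ang -168.84 f [  3.3   2.6 -11.3] w 0.241 tilt [ 0.004 -0.009 -1.   ]
```

Steady at -168.8°, within about 0.6° of zero plus two turns, and still gripped. Handing in.

```bash
python3 -c "
from workcell import *
print(finish_job()); s=observe(); print(s['time_s'],s['tool_pos'],s['width'])"
```

```text
the job is handed in; nothing more can be done
None
the job is handed in; nothing more can be done
```

The job is done and handed in at about 25 s of the 70 s allowed. The lock ring is in the tray, and the valve was closed to its stop and then opened two turns. The gripper still holds the handle.

- **First grasp missed:** the fingertips really ended about 31 mm further back than stated, so the first grip on the lock bar closed on nothing. I found the offset in the depth images, went lower, and the second grip held.
- **Lock ring:** the last pictures show it lying flat near the middle of the tray. It measured about 9 mm lower than stated on the post and a few millimetres high in the tray, and I did not chase that down.
- **Valve:** the stop showed as 14.6 N with no further movement, at a handle angle of about -169.5°. I expected -169.8°. After the two turns the handle read -168.8°, about 0.6° past the stop angle plus two turns. It held steady there with a 21 mm grip on the 22 mm handle.
- **Slip:** the radius stayed at 52.0–52.2 mm throughout the opening, so I saw no sign of the handle slipping in the grip.
- **Bystanders:** the printing block, jar and brush looked unmoved in the last pictures. I checked this by eye only.
- **Forces:** the largest wrist force I read was about 21 N, when setting the ring down, but I only read it between moves. A vertical wrist force of about 11 N remained at the end.

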